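# Put the reference block away and hold the hardness probe on the ringed spot

## Task

The hardness tester has just been checked on its yellow-dot reference block: pick that block up off the bench and lower it, still held, all the way into its own pocket in the wooden tray, the one with the yellow button. Then draw the hand-held hardness probe from its stand and press its nose lightly onto the bracket, inside the green ring and square to the sloping plate, so that the sprung nose goes in about half-way (roughly 5 to 6 N) and never hard. Finish while holding the probe there, still gripped, steady and pressing, and leave the other things on the bench where they are.

Things in the scene. Friction and masses are not known exactly. Their poses are not given: they have to be found in the camera images.
- block_center (a point): centre of the loose reference block, bright steel, 50 x 36 x 24 mm (x, y, z), 0.24 to 0.44 kg; it lies flat, so this point is 12 mm above its underside. A yellow dot 14 mm wide is on its top face, 13 mm from the centre along +x. Either way round fits the pocket
- pocket_yellow_floor (a point): centre of the yellow pocket's floor, where the block's underside belongs; x, y as the block's. The pocket is an open recess 54 mm along x, 40 mm along y, 10 mm deep, chamfered, in a light wooden insert whose top is 24 mm above the bench. A yellow button 12 mm wide stands on the insert's rim, 36 mm from the pocket's centre along -x
- tray: dark wooden tray, 92 x 232 x 20 mm (x, y, z), origin under its centre; does not move. Three light wooden inserts with one pocket each stand in it side by side along y, 73.5 mm apart, with a yellow, a blue and a red button; their order varies. The blue pocket is empty too (that block is away); a red-dot block is fixed in the red one and stands 14 mm above the rim
- probe_grip (a point): middle of the dark ribbed grip of the hardness probe, on its axis; z up the axis, away from the nose. The round grip, 25 mm in diameter, reaches from 24 mm below to 30 mm above this point; the probe's top is 37 mm above. A 33 mm wide flange has its underside 38 mm below this point, a barrel 18 mm in diameter runs from there to 80 mm below
- probe_tip (a point): pointed end of the probe's sprung steel nose (11 mm in diameter), on the axis, 100 mm below the middle of the grip when the nose is fully out; z up the axis into the probe
- probe_nose (a joint): how far the sprung nose is pushed back into the probe, m: 0 fully out, 0.012 against its stop. The spring needs about 2.7 N to start it and 0.45 N more per mm: about 5.4 N half-way (0.006), 8.1 N at the stop; beyond that it is rigid
- probe: the whole probe, 0.23 kg; origin on the axis 100 mm below the middle of the grip (at the tip of the extended nose), z up the axis. At the start it hangs upright by its flange in the stand; drawn straight up by 65 mm or more it is clear of the hole
- stand_hole (a point): centre of the mouth of the hole in the top of the probe stand, 76 mm above the bench, on which the probe's flange rests; hole 21 mm in diameter through an aluminium plate 50 x 80 x 10 mm on two steel pillars and a black base 80 x 84 mm; does not move. A red tool chest 0.27 m tall with drawers partly open stands to its left and behind (from about x = 0.62 m on, y = -0.12 to 0.28 m): swing round the front of it
- ring_centre (a point): centre of the green ring (21 mm outside, 15 mm inside diameter) on the surface of the bracket's sloping plate, round one of two bare ground spots 32 mm wide. z is the plate's outward normal, 20 degrees from vertical, leaning to the bracket's low front edge (-x of the bracket). The spots lie 60 mm apart side by side at equal height; which is ringed varies
- bracket: blue welded steel bracket, 150 x 130 mm base plate 10 mm thick, origin at the centre of its underside, heavy: it does not move. Its 112 x 124 mm top plate slopes upward by 20 degrees along +x; the middle of its upper face is 52 mm above the bench, its low front edge about 33 mm and its high rear edge about 71 mm above the bench
- marker: green and white marker lying on the bench to the right of the bracket, 17 x 135 x 16 mm: leave it where it is
- hex_keys: red folding hex key set, 28 x 96 x 30 mm, in front of the tool chest: leave it where it is
- tape_electrical: roll of black electrical tape, 58 x 56 x 19 mm, at the left near the tool chest: leave it where it is
- pliers_blue: blue-handled pliers, 57 x 218 x 17 mm, behind the bracket: leave them where they are

How it is judged (in metres and radians):
On the way, in this order (a step that is already met when the one before it is completed fails the run):
1. the yellow-dot block has been lowered, still held, into the yellow pocket, to within 5 mm of its floor (horizontal distance between block_center and pocket_yellow_floor below 0.005 m and z of block_center in the frame of pocket_yellow_floor below 0.017 m and contact force between the fingers and block above 0.5 N), for 0.05 s.
2. the block is seated and let go, and the probe has been drawn out of its stand (horizontal distance between block_center and pocket_yellow_floor below 0.005 m and z of block_center in the frame of pocket_yellow_floor below 0.015 m and angle between block_center's own z axis and vertical below 0.08 rad and contact force between the fingers and block below 0.1 N and z of probe_tip in the frame of stand_hole above 0 m and contact force between the fingers and probe above 1 N), for 0.1 s.
At the end, for the whole second after the job is handed in: Probe held in the fingers, still and off its stand: tip within 8 mm of the ring's centre, axis within 7 degrees of square to the plate, nose in by 3 to 10 mm, pressing 2.5 to 12 N. Block let go in the yellow pocket: within 5 mm of its centre, flat, within 3 mm of its floor (horizontal distance between block_center and pocket_yellow_floor below 0.005 m and z of block_center in the frame of pocket_yellow_floor below 0.015 m and angle between block_center's own z axis and vertical below 0.08 rad and distance between probe_tip and ring_centre below 0.008 m and angle between the z axis of probe_grip and the z axis of ring_centre, either way round below 0.12 rad and value of joint probe_nose between 0.003 and 0.01 m and contact force between probe and bracket between 2.5 and 12 N and contact force between the fingers and probe above 2 N and contact force between probe and stand below 0.1 N and linear speed of each of probe, block below 0.02 m/s); the arm keeps its last pose, push and grip.
It fails at once if the probe is pushed against the bracket with more than 20 N (contact force between probe and bracket above 20 N).
It fails at once if another thing on the bench is shifted by more than 20 mm (distance of any of marker, hex_keys, tape_electrical, pliers_blue from where it was at the start of the episode above 0.02 m).
It also fails if it takes over 48 s, if anything falls off the work surface, if the arm or the gripper's body presses on something with over 40 N, if the wrist force passes 120 N, or if a joint passes its speed limit or range.

## Robot

A 6-joint arm with a two-finger parallel gripper is mounted at the origin on a cart in front of the work surface, level with it; the furniture and walls round the work are solid. World frame = base frame: x ahead of the robot, y to its left, z up, the work surface at z = 0. Lengths are in m, angles in degrees, forces in N, time in s.
With the tool pointing down it reaches from about 0.275 to 0.85 m from the base axis. Payload 5.2 kg.
Tool frame: the origin (TCP) lies on the centre line of the jaws, within the pads' length; the fingertips stand 25 mm ahead of it and the grasp point (between the pads) lies 6 mm ahead of it; z points along the fingers, y is the line along which they close (so a half turn about z gives the same grasp; the last joint's range is limited). The gripper opens to 85 mm and grips with 20 to 120 N. Pads are 22 mm wide; open, the fingers measure 114 mm over their backs; the gripper's body (76 mm by 85 mm) begins 54 mm behind the grasp point. The pads swing forward as they close: fully open they stand 13 mm farther back than shut.
Start: joints at [-81.234, 14.817, 87.949, -0, 77.235, -11.62], TCP at [0.192, -0.516, 0.256] pointing down, gripper open.
Joint ranges: [-179.93, 179.93], [-52.35, 119.4], [10.71, 147.94], [-69.91, 249.91], [12.55, 155.21], [-178.61, 178.61]. Speed limits (degrees/s): [147.25, 147.25, 180, 180, 180, 180].

## Interface

Orientations are given as [roll, pitch, yaw] about the fixed x, y, z axes, in that order (R = Rz(yaw) Ry(pitch) Rx(roll)).
In Python, from workcell import manip, cams gives the robot as it stands.
- The arm moves only by the shell command python3 -m inch 'ROWS' [FORCE]. ROWS is JSON, a list that holds one entry, the list of rows, each a list of 5 numbers: the finger opening in mm, from 0 to 85.4, then the shift along the tool's x, y, z in mm, then the turn about the tool's z in rad. A call has 1 to 20 rows; each row is the pose to reach, as a shift and turn from the pose commanded when the call began, along the tool's axes at that moment; what a row does not reach only later rows make up. A row lasts 1/10 s, in which the tool goes at most 50 mm and 8.59 degrees, less where a joint would pass 70% of its speed; a pose out of reach is approached as far as the arm can. A call with a gripper value outside its range is refused whole. The fingers move at their own pace and stop on an object; FORCE is the grip in N (left out, the last holds). Time passes only in rows, so rows that repeat a pose let the fingers close. It gives the time, the measured TCP pose, the force, the opening and the grip force at its end, in the units of the state.
- manip.read_state(): the state, without advancing time (a new reading comes with each control period).
- cams.snapshot(name): name is "side" or "top"; returns a dict with "frame" (480x640x3 uint8, red, green, blue), "fov_y" (degrees; the focal length in pixels is half the picture's height over the tangent of half this angle, whatever the lens; pixels are square), "cx", "cy" (the principal point, pixels), "cam_to_world" (4x4, takes a point from camera to world coordinates). Camera axes: x right, y down, z forward; pixel columns grow to the right and rows downward; lengths in m; the calibration is good to about 2 mm. A picture is of the moment at which its call begins. There is no depth.
- manip.sign_off(): hands the job in; it is judged then, once.
Trained networks look in a picture, given as the dict that the camera call returned (one of the last four; its "shot" number tells which), for a name from the list of things; names that differ only in an ending like _2 or _b are one class to them, and where a whole thing is asked for, a point or a joint stands for the part that bears it (a point fixed in the world has none). Each returns a list of dicts, best first, with "score" (0 to 1); they miss things now and then, are a little off and sometimes report something else, mostly with a low value. They report only what shows in the picture. A call takes as long as a camera call.
- cams.find_in(picture, thing): "bbox" ([left, top, right, bottom] in pixels, round what is visible of it).
- cams.cut_out(picture, thing): "mask" (480x640 bool, what is visible of it) and "bbox" ([left, top, right, bottom] in pixels, round what is visible of it).
The state is a dict: "t": time; "q": joint angles; "joint_velocities": joint speeds; "joint_torque": joint torques, N m; "eef_pos": TCP position; "eef_rot": TCP orientation; "wrist_force": force on the tool from outside, world axes, zero at the start; "ft_torque": the same for the moment, N m; "finger_gap": finger opening in m; "grip_force": force on a finger pad.
Only numpy, scipy, OpenCV 4.12 (cv2) and the standard library are available. Lean on these libraries where they do the work, as an engineer would, in place of code of your own. Each camera call takes 0.05 s, during which the arm holds its last target. There are 200 camera calls.

## Working session

There is one attempt and no reset: what is moved stays moved. The work goes in short steps, Python scripts to look and compute and a shell command to move; the robot and the scene stay as the last step left them, time stands still between calls to the robot, and variables do not carry over. Pictures are saved under pics/ and viewed, at most 10 in all, crops included, and the job is handed in when it is done.

```bash
mkdir -p pics; ls; python3 - <<'E'
from workcell import manip,cams
import cv2
print(manip.read_state())
for n in("top","side"):
    p=cams.snapshot(n); cv2.imwrite(f"pics/{n}0.png",p["frame"][:,:,::-1])
    print(n,p["fov_y"],p["cx"],p["cy"],p["cam_to_world"])
    for t in("block_center","tray","probe","bracket","pocket_yellow_floor","ring_centre","stand_hole"):
        try: print(t,[(r["bbox"],round(r["score"],2)) for r in cams.find_in(p,t)[:3]])
        except Exception as e: print(t,e)
E
```

```text
pics
{'t': 0.0, 'q': array([-8.12318461e+01,  1.48594345e+01,  8.80128064e+01,  3.75199299e-04,
        7.72355103e+01, -1.16190697e+01]), 'joint_velocities': array([ 0.11129579, -0.05134931,  0.0494191 , -0.05014866,  0.00616032,
       -0.00109006]), 'joint_torque': array([ 5.11239563e-06, -4.46029222e+01, -2.90574861e+01, -3.89751103e-04,
        1.18343934e-02,  2.44688988e-05]), 'eef_pos': array([ 0.19155045, -0.51503235,  0.25546091]), 'eef_rot': array([-1.79894530e+02, -2.20597790e-02,  2.03871201e+01]), 'wrist_force': array([0.9495492 , 0.58865501, 0.23212645]), 'ft_torque': array([-0.0086414 ,  0.01426193, -0.02180004]), 'grip_force': 0.0, 'finger_gap': 0.0854832981017682}
top 46.79839684129516 313.4969902331363 254.29410463579399 [[-2.55568894e-02 -9.98859468e-01  4.03312362e-02  4.68883254e-01]
 [-9.99673102e-01  2.55655572e-02 -3.00908579e-04 -1.24457780e-01]
 [-7.30525144e-04 -4.03257423e-02 -9.99186319e-01  1.64792959e+00]
 [ 0.00000000e+00  0.00000000e+00  0.00000000e+00  1.00000000e+00]]
block_center [([319.8, 273.3, 333.9, 290.2], 0.76)]
tray [([338.1, 236.3, 350.6, 
[... 295 characters left out ...]
5.2094346593641 243.40974068929603 [[ 0.99940989 -0.00237084  0.03426736  0.48593729]
 [-0.0304628  -0.5221232   0.85232587 -1.38929762]
 [ 0.01587106 -0.85286678 -0.52188731  0.87423766]
 [ 0.          0.          0.          1.        ]]
block_center [([270.7, 270.8, 290.7, 293.4], 0.93)]
tray [([281.5, 198.1, 320.2, 244.4], 0.78), ([323.9, 242.1, 337.9, 295.3], 0.31)]
probe [([323.4, 243.7, 336.5, 297.6], 0.79)]
bracket [([289.3, 304.3, 361.3, 370.6], 0.83)]
pocket_yellow_floor [([287.1, 209.5, 316.1, 221.3], 0.9), ([322.1, 242.7, 337.7, 293.5], 0.56), ([333.9, 229.0, 355.9, 258.8], 0.31)]
ring_centre [([317.1, 316.0, 331.7, 323.1], 0.55)]
stand_hole [([307.0, 263.3, 346.0, 312.6], 0.59)]
```

View images.

```bash
python3 - <<'E'
import cv2,numpy as np
a=cv2.imread("pics/top0.png")[190:330,160:450]; b=cv2.imread("pics/side0.png")[180:390,225:415]
cv2.imwrite("pics/c1.png",cv2.resize(a,(783,378),interpolation=cv2.INTER_CUBIC))
cv2.imwrite("pics/c2.png",cv2.resize(b,(542,599),interpolation=cv2.INTER_CUBIC))
E
```

```text
(no output)
```

View pics/c1.png

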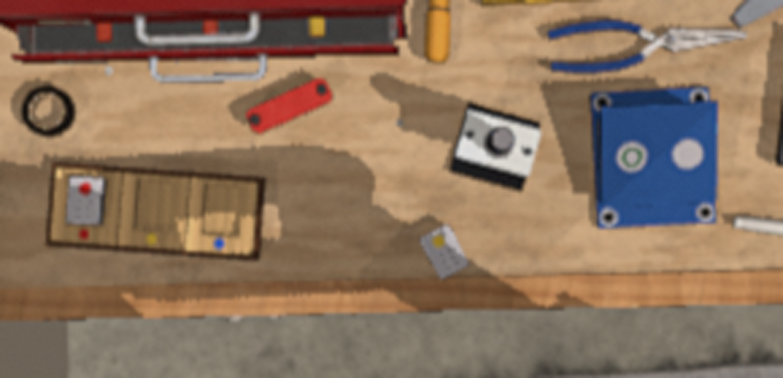

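View pics/c2.png

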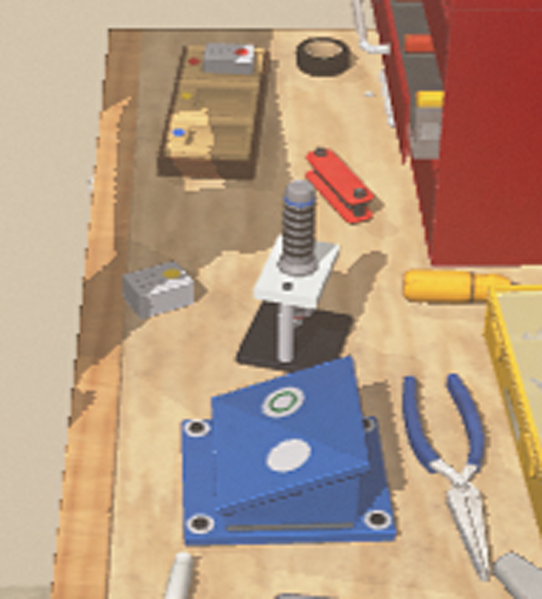

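```bash
cat > h.py <<'E'
import numpy as np,cv2
from scipy.optimize import minimize,least_squares
from workcell import manip,cams
def proj(p,X):
    X=np.atleast_2d(X);T=np.linalg.inv(p["cam_to_world"]);c=X@T[:3,:3].T+T[:3,3]
    f=240/np.tan(np.radians(p["fov_y"]/2));return c[:,:2]/c[:,2:]*f+[p["cx"],p["cy"]]
def ray(p,uv,z):
    f=240/np.tan(np.radians(p["fov_y"]/2));M=np.array(p["cam_to_world"])
    d=M[:3,:3]@[(uv[0]-p["cx"])/f,(uv[1]-p["cy"])/f,1];o=M[:3,3];return o+d*(z-o[2])/d[2]
def tri(ps,uvs):
    x=ray(ps[0],uvs[0],.05)
    return least_squares(lambda X:np.concatenate([proj(p,X)[0]-u for p,u in zip(ps,uvs)]),x)
def box(c,s):
    return np.array([[c[0]+i*s[0]/2,c[1]+j*s[1]/2,c[2]+k*s[2]/2] for i in(-1,1) for j in(-1,1) for k in(-1,1)])
def Rz(a): return np.array([[np.cos(a),-np.sin(a),0],[np.sin(a),np.cos(a),0],[0,0,1]])
S=4
def render(p,parts,v):
    m=np.zeros((480*S,640*S),np.uint8)
    for P in parts:
        u=proj(p,P@Rz(v[2]).T+[v[0],v[1],0]);h=cv2.convexHull(((u+.5)*S*16).astype(np.int32))
        cv2.fillConvexPoly(m,h,255,shift=4)
    return cv2.resize(m,(640,480),interpolation=cv2.INTER_AREA)/255.
def fit(pm,parts,v0,span):
    def cost(v):
        c=0
        for p,m in pm:
            r=render(p,parts,v);c+=np.abs(r-m).sum()/m.sum()
        return c
    best=None
    for a in span:
        s=np.array([v0[0],v0[1],a]);sim=np.vstack([s,s+[.01,0,0],s+[0,.01,0],s+[0,0,.12]])
        r=minimize(cost,s,method="Nelder-Mead",options=dict(initial_simplex=sim,xatol=2e-4,fatol=1e-3,maxfev=90))
        if best is None or r.fun<best.fun: best=r
    return best
def mask(p,t,near):
    b=[r for r in cams.cut_out(p,t)]
    b.sort(key=lambda r:np.hypot(*(np.array(r["bbox"]).reshape(2,2).mean(0)-near)))
    return b[0]["mask"]
E
cat > m.py <<'E'
from h import *
T=cams.snapshot("top");Sd=cams.snapshot("side")
def col(p,lo,hi,r):
    h=cv2.cvtColor(p["frame"],cv2.COLOR_RGB2HSV);x0,y0,x1,y1=r
    m=cv2.inRange(h,np.array(lo),np.array(hi));k=np.zeros_like(m);k[y0:y1,x0:x1]=m[y0:y1,x0:x1]
    y,x=np.nonzero(k);return np.array([x.mean(),y.mean()]),len(x)
Y=((18,120,80),(34,255,255));G=((45,60,40),(85,255,255))
dT=col(T,*Y,(317,272,330,290));dS=col(Sd,*Y,(270,268,295,285))
print("dot",dT,dS,ray(T,dT[0],.024),ray(Sd,dS[0],.024))
gT=col(T,*G,(385,240,402,258));gS=col(Sd,*G,(312,312,335,328))
print("ring",gT,gS,ray(T,gT[0],.052),ray(Sd,gS[0],.052),tri((T,Sd),(gT[0],gS[0])).x)
bb=(mask(T,"block_center",[327,282]),mask(Sd,"block_center",[280,282]))
g=ray(T,[327,282],.012)
for nm,pm in(("both",[(T,bb[0]),(Sd,bb[1])]),("top",[(T,bb[0])])):
    r=fit(pm,[box((0,0,.012),(.05,.036,.024))],g,[.4,-.4,1.2]);print("block",nm,r.x,np.degrees(r.x[2]),r.fun)
tm=mask(T,"tray",[218,267]);ts=mask(Sd,"tray",[300,220]);g=ray(T,[218,267],.01)
P=[box((0,0,.01),(.092,.232,.02))]
for nm,pm in(("both",[(T,tm),(Sd,ts)]),("top",[(T,tm)])):
    r=fit(pm,P,g,[0,-.1]);print("tray",nm,r.x,np.degrees(r.x[2]),r.fun)
km=mask(T,"bracket",[404,248]);ks=mask(Sd,"bracket",[325,337]);g=ray(T,[404,248],.02)
c,s=np.cos(np.radians(20)),np.sin(np.radians(20))
pl=box((0,0,-.004),(.112,.124,.008))@np.array([[c,0,s],[0,1,0],[-s,0,c]])+[0,0,.052]
P=[box((0,0,.005),(.15,.13,.01)),pl]
for nm,pm in(("both",[(T,km),(Sd,ks)]),("top",[(T,km)])):
    r=fit(pm,P,g,[0,.1]);print("bracket",nm,r.x,np.degrees(r.x[2]),r.fun)
for p,n in((T,[344,244]),(Sd,[330,270])):
    m=mask(p,"probe",n);y,x=np.nonzero(m);print("probe",x.mean(),y.mean(),x.min(),x.max(),y.min(),y.max(),[ (v,round(x[y==v].mean(),1),(y==v).sum()) for v in range(y.min(),y.max()+1,3)])
m=mask(T,"stand_hole",[343,245]);print("stand",cv2.minAreaRect(np.argwhere(m)[:,::-1].astype(np.float32)))
E
python3 m.py
```

```text
dot (array([322. , 278.8]), 10) (array([284.72727273, 275.54545455]), 11) [ 0.46207831 -0.14797734  0.024     ] [ 0.46397611 -0.14826781  0.024     ]m.py:6: RuntimeWarning: Mean of empty slice.
  y,x=np.nonzero(k);return np.array([x.mean(),y.mean()]),len(x)
  ret = ret.dtype.type(ret / rcount)
Traceback (most recent call last):
  File "m.py", line 11, in <module>
    print("ring",gT,gS,ray(T,gT[0],.052),ray(Sd,gS[0],.052),tri((T,Sd),(gT[0],gS[0])).x)
                                                            ~~~^^^^^^^^^^^^^^^^^^^^^^
  File "h.py", line 12, in tri
    return least_squares(lambda X:np.concatenate([proj(p,X)[0]-u for p,u in zip(ps,uvs)]),x)
ValueError: Initial guess is outside of provided bounds
```

```bash
sed -i 's/G=((45,60,40),(85,255,255))/G=((40,25,30),(88,255,255))/; s/(385,240,402,258)/(387,241,401,255)/' m.py; sed -i 's/^gT=/np.set_printoptions(suppress=True,precision=4)\ngT=/' m.py; python3 m.py
```

```text
dot (array([322.09090909, 278.63636364]), 11) (array([284.72727273, 275.54545455]), 11) [ 0.46254955 -0.14825569  0.024     ] [ 0.46397611 -0.14826781  0.024     ]
ring (array([393.4815, 247.7407]), 27) (array([323.6452, 320.3871]), 31) [ 0.5463 -0.3558  0.052 ] [ 0.5482 -0.3562  0.052 ] [ 0.5476 -0.3558  0.0517]
block both [ 0.4514 -0.1537  0.4861] 27.851874426650287 0.17840800952755412
block top [ 0.4506 -0.1533  0.4878] 27.94653459926462 0.09828652181593359
tray both [ 0.5077  0.1418 -0.0159] -0.9094043422481387 1261.3780859241958
tray top [ 0.5078  0.1418 -0.0157] -0.9004353170557147 1258.0372549019608
bracket both [ 0.5483 -0.3859  0.0273] 1.5661089993401913 0.20607684460126585
bracket top [ 0.5474 -0.3858  0.0268] 1.5348736831487708 0.09242634582754898Traceback (most recent call last):
  File "m.py", line 28, in <module>
    m=mask(p,"probe",n);y,x=np.nonzero(m);print("probe",x.mean(),y.mean(),x.min(),x.max(),y.min(),y.max(),[ (v,round(x[y==v].mean(),1),(y==v).sum()) for v in range(y.min(),y.max()+1,3)])
  File "h.py", line 38, in mask
    return b[0]["mask"]
           ~^^^
IndexError: list index out of range
```

```bash
cat > m2.py <<'E'
exec(open("m.py").read().split("dT=col")[0])
np.set_printoptions(suppress=True,precision=4)
for nm,p,rs in(("top",T,dict(y=((18,110,80),(32,255,255),(210,274,222,284)),b=((100,110,60),(130,255,255),(233,272,250,288)),r=((0,140,70),(8,255,255),(184,271,196,282)))),
            ("side",Sd,dict(y=((18,110,80),(32,255,255),(285,208,300,220)),b=((100,110,60),(130,255,255),(282,222,295,232)),r=((0,140,70),(8,255,255),(288,198,300,207))))):
    for k,(lo,hi,r) in rs.items():
        try: u,n=col(p,lo,hi,r);print(nm,k,u,n,ray(p,u,.026))
        except Exception as e: print(nm,k,e)
for p,t in((T,"tray"),(Sd,"tray"),(T,"pocket_yellow_floor"),(Sd,"pocket_yellow_floor"),(T,"probe"),(Sd,"probe"),(T,"probe_grip"),(Sd,"probe_grip"),(T,"stand_hole"),(Sd,"stand_hole")):
    for r in cams.cut_out(p,t)[:2]:
        m=r["mask"];y,x=np.nonzero(m)
        print(p["shot"],t,round(r["score"],2),np.round(r["bbox"],1),len(x),x.mean() if len(x) else 0,y.mean() if len(x) else 0,cv2.minAreaRect(np.stack([x,y],1).astype(np.float32)) if len(x) else '')
E
python3 m2.py 2>/dev/null
```

```text
top y [215.5926 278.037 ] 27 [0.4723 0.1628 0.026 ]
top b [240.8333 279.8333] 6 [0.4651 0.0892 0.026 ]
top r [190.6154 276.3846] 13 [0.4789 0.2357 0.026 ]
side y [290.2667 213.4667] 15 [0.4762 0.158  0.026 ]
side b [287. 226.] 3 [0.4676 0.0871 0.026 ]
side r [292.5 201. ] 4 [0.4824 0.2338 0.026 ]
7 tray 0.76 [183.  249.7 256.2 284.1] 185 225.43783783783783 274.02162162162165 ((218.47726440429688, 268.75775146484375), (76.7470932006836, 31.775861740112305), 3.066485643386841)
8 tray 0.8 [283.1 226.9 316.3 244. ] 271 299.1955719557196 237.7970479704797 ((298.6164245605469, 237.76315307617188), (14.258503913879395, 36.520748138427734), 78.02386474609375)
7 pocket_yellow_floor 0.58 [203.6 253.1 231.1 284.9] 711 216.86075949367088 267.4317862165963 ((216.99996948242188, 267.5), (26.613685607910156, 27.840831756591797), 4.39870548248291)
8 pocket_yellow_floor 0.77 [287.9 209.4 315.4 223.1] 280 301.63214285714287 213.98214285714286 ((301.5, 213.5), (27.0, 11.0), 0.0)
8 probe 0.83 [321.3 243.  337.5 296.6] 407 329.57002457002454 261.87960687960685 ((329.0, 268.5), (51.0, 14.0), 90.0)
7 probe_grip 0.43 [319.7 272.7 331.5 290.8] 214 324.1261682242991 282.88317757009344 ((323.8999938964844, 282.79998779296875), (17.441329956054688, 12.521980285644531), 63.43495178222656)
8 probe_grip 0.69 [322.3 242.3 335.5 292.2] 370 329.55405405405406 260.76756756756754 ((329.0, 267.5), (49.0, 12.0), 90.0)
8 probe_grip 0.27 [329.  193.8 347.9 206.2] 217 338.52073732718895 199.5299539170507 ((338.5, 199.5), (13.0, 17.0), 90.0)
7 stand_hole 0.86 [327.4 229.2 361.2 259.1] 639 343.16901408450707 244.2848200312989 ((343.18865966796875, 244.33961486816406), (29.12043571472168, 26.922666549682617), 15.945395469665527)
8 stand_hole 0.8 [308.4 263.  345.1 309.3] 1122 328.0222816399287 290.9251336898396 ((331.130615234375, 287.71368408203125), (35.35533905029297, 49.78863525390625), 16.927513122558594)
```

```bash
cat >> h.py <<'E'
from scipy.spatial.transform import Rotation as Ro
def go(x,y,z,yaw):
    s=manip.read_state();R=Ro.from_euler("xyz",s["eef_rot"],degrees=True).as_matrix()
    d=(R.T@(np.array([x,y,z])-s["eef_pos"]))*1000
    a=(s["eef_rot"][2]-yaw+180)%360-180
    print("t",round(s["t"],2),"pos",s["eef_pos"].round(4),"rot",s["eef_rot"].round(2),"gap",round(s["finger_gap"]*1000,1),"grip",round(s["grip_force"],1),"F",s["wrist_force"].round(1))
    print("shift mm",d.round(1),"turn",round(np.radians(a),3))
E
python3 -m inch '[[[85,120,-80,40,-0.05],[85,250,-165,90,-0.1],[85,369,-248,135,-0.131],[85,369,-248,135,-0.131],[85,369,-248,135,-0.131],[85,369,-248,135,-0.131],[85,369,-248,135,-0.131],[85,369,-248,135,-0.131],[85,369,-248,135,-0.131],[85,369,-248,135,-0.131],[85,369,-248,135,-0.131],[85,369,-248,135,-0.131],[85,369,-248,135,-0.131]]]' 60
python3 -c "
from h import *
go(.451,-.1535,.036,27.9)"
```

```text
t: 3.25
eef_pos: [0.451, -0.1557, 0.1218]
eef_rot: [179.9, -0.0, 27.8]
wrist_force: [-0.3, -0.4, -0.3]
finger_gap: 0.0855
grip_force: 0.0
t 3.25 pos [ 0.451  -0.1557  0.1218] rot [ 1.7995e+02 -1.0000e-02  2.7830e+01] gap 85.5 grip 0.0 F [-0.3 -0.4 -0.3]
shift mm [ 1.  -2.  85.8] turn -0.001
```

```bash
python3 -m inch '[[[85,1,-2,30,0],[85,1,-2,60,0],[85,1,-2,80,0],[85,1,-2,86,0],[85,1,-2,86,0],[30,1,-2,86,0],[30,1,-2,86,0],[30,1,-2,86,0],[30,1,-2,86,0],[30,1,-2,86,0],[30,1,-2,86,0],[30,1,-2,86,0],[30,1,-2,86,0],[30,1,-2,60,0],[30,1,-2,30,0],[30,1,-2,0,0],[30,1,-2,0,0]]]' 60
python3 - <<'E'
from h import *
go(.508,.159,.12,-5.4)
T=cams.snapshot("top");S_=cams.snapshot("side")
a=T["frame"][225:305,180:360];b=S_["frame"][190:310,230:350]
cv2.imwrite("pics/g1.png",cv2.cvtColor(np.vstack([cv2.resize(a,(675,300),interpolation=2),cv2.resize(np.pad(b,((0,0),(75,75),(0,0))),(675,300),interpolation=2)]),cv2.COLOR_RGB2BGR))
E
```

```text
t: 4.95
eef_pos: [0.4533, -0.1535, 0.125]
eef_rot: [179.6, -0.2, 27.9]
wrist_force: [0.4, -0.7, -3.0]
finger_gap: 0.0344
grip_force: 61.9
t 4.95 pos [ 0.4533 -0.1535  0.125 ] rot [179.62  -0.22  27.92] gap 34.4 grip 61.9 F [ 0.4 -0.7 -3. ]
shift mm [ 194.6 -250.5    4. ] turn 0.582
```

View pics/g1.png

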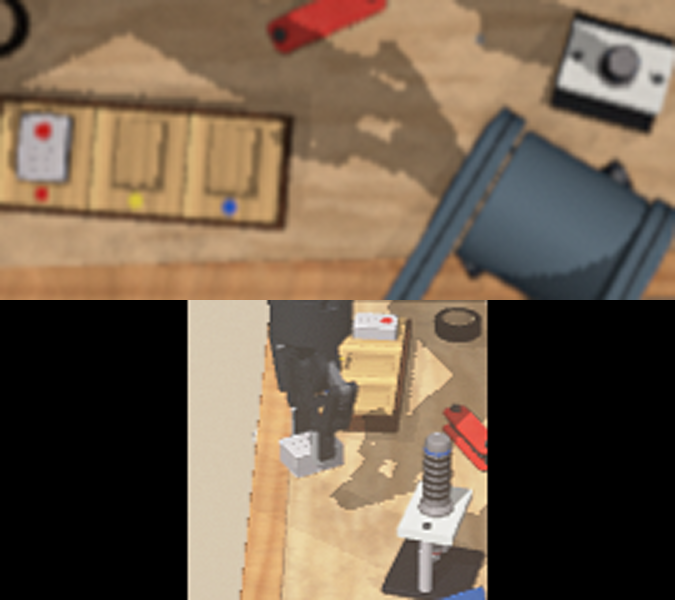

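```bash
cat > m3.py <<'E'
from h import *
np.set_printoptions(suppress=True,precision=4)
T=cams.snapshot("top");Sd=cams.snapshot("side")
def wc(p,near,fn):
    # weighted centroid of a colour score above the local background
    x,y=map(int,np.round(near));w=4;f=p["frame"][y-w:y+w+1,x-w:x+w+1].astype(float);s=fn(f)
    s=np.clip(s-np.median(s)-.25*(s.max()-np.median(s)),0,None);yy,xx=np.mgrid[y-w:y+w+1,x-w:x+w+1]
    return np.array([(xx*s).sum(),(yy*s).sum()])/s.sum()
F=dict(y=lambda f:np.minimum(f[...,0],f[...,1])-f[...,2]*1.6,b=lambda f:f[...,2]-f[...,0],r=lambda f:f[...,0]-f[...,1]*1.5)
C={}
for nm,p,n in(("top",T,dict(y=(216.3,278.4),b=(241,279.9),r=(190.9,276.6))),("side",Sd,dict(y=(290.3,213.4),b=(287.5,226.2),r=(292.6,201.3)))):
    for k in n:
        u=wc(p,wc(p,n[k],F[k]),F[k]);C[nm+k]=u;print(nm,k,u,ray(p,u,.026))
r=ray(T,C["topr"],.026);b=ray(T,C["topb"],.026);y=ray(T,C["topy"],.026);d=(r-b)[:2];L=np.hypot(*d);yaw=np.arctan2(-d[0],d[1])
print("len",L,"yaw",np.degrees(yaw));m=(r+b+y)[:2]/3;print("pocket",m+.036*np.array([np.cos(yaw),np.sin(yaw)]))
# held block in the side view
q=cams.cut_out(Sd,"block_center")
for e in q[:2]: print(e["score"],e["bbox"],e["mask"].sum())
# pocket darkness profile
g=cv2.cvtColor(T["frame"],cv2.COLOR_RGB2GRAY)[250:286,200:256];print(g[::2,::2])
E
python3 m3.py
```

```text
top y [215.6794 278.0237] [0.4723 0.1626 0.026 ]
top b [240.7161 279.7195] [0.4655 0.0895 0.026 ]
top r [190.623 276.246] [0.4794 0.2357 0.026 ]
side y [290.7953 213.0968] [0.4777 0.1602 0.026 ]
side b [290.5467 223.8   ] [0.4772 0.0992 0.026 ]
side r [293.2442 199.814 ] [0.4846 0.2413 0.026 ]
len 0.1468173674093375 yaw -5.42481454673584
pocket [0.5082 0.1592]
0.79 [268.6, 244.2, 291.7, 262.2] 238
0.23 [366.0, 312.2, 398.5, 386.0] 760
[[ 89  97  96 108 109 110 109 107 124 104 128 122 124 121 124 125 129 140
  140 142 130 106  93  98  98  99  97  96]
 [ 59  55  61  64  64  62  65  72  69  78  82  83  80  81  79  78  87  98
   95  96  95 100  95  95  94  97  95  97]
 [138 145 143 143 138 112 104 106  95  92  83  77  68  62  65  55  67  63
   62  60  61  70  70  84  89  88  88  91]
 [134 158 149 173 175 150 146 156 146 147 140 141 143 148 157 126 170 136
  122 118 104 100  98  91  85  77  61  44]
 [132 159 149 173 170 141 144 147 149 149 147 149 111 154 162 148 180 164
  131 155 144 150 149 143 139 150 155 127]
 [135 161 147 175 171 138 145 147 152 151 152 156 107 154 160 143 178 159
  
[... 745 characters left out ...]
162 155 156 177 158 111 111 108 132 105 128  95 150 165 145 176 174 136
  141 142 150 146 150 118 111 161 166  83]
 [164 152 172 175 163 154 157 146 152 146 129 139 156 166 139 178 172 133
  115 107 108 111 127 102 112 162 165  75]
 [165 153 172 176 162 157 159 170 186 157 149 163 160 167 143 181 171 155
  160 153 111 127 142 140 149 162 162  70]
 [125 131 151 153 145 144 149 147 169 163 149 165 162 166 149 181 171 155
  161 151  85 105 150 154 165 164 159  75]
 [102  84  87  75  76  71  77  72  75  87  77  99 101 118 113 157 150 137
  146 142 124 149 152 155 165 167 155  61]
 [162 157 165 163 160 159 163 161 138 136 125 117 108 109 106  84  88  74
   77  70  74  76  72  84  84  98  91  51]]
```

```bash
python3 -m inch '[[[30,40,-50,0,0.1],[30,80,-100,0,0.22],[30,120,-150,0,0.35],[30,158,-200,10,0.47],[30,190,-240,20,0.56],[30,196,-250,25,0.582],[30,196,-250,25,0.582],[30,196,-250,25,0.582],[30,196,-250,25,0.582],[30,196,-250,25,0.582],[30,196,-250,25,0.582],[30,196,-250,25,0.582]]]' 60
cat > m4.py <<'E'
from h import *
import sys
np.set_printoptions(suppress=True,precision=4)
s=manip.read_state();go(.5082,.1592,.06,-5.4)
T=cams.snapshot("top");Sd=cams.snapshot("side")
zb=s["eef_pos"][2]-.036
for p,n in((Sd,"side"),(T,"top")):
    q=cams.cut_out(p,"block_center")
    for e in q[:3]: print(n,round(e["score"],2),np.round(e["bbox"],1),e["mask"].sum())
P0=box((0,0,zb+.012),(.05,.036,.024))
c=proj(Sd,P0@Rz(np.radians(-5.4)).T+[.5082,.1592,0]);print("predicted side box",c.min(0),c.max(0))
b=Sd["frame"][170:255,255:340];cv2.imwrite("pics/%s.png"%sys.argv[1],cv2.cvtColor(cv2.resize(b,(595,595),interpolation=cv2.INTER_CUBIC),cv2.COLOR_RGB2BGR))
E
python3 m4.py s1
```

```text
t: 6.4
eef_pos: [0.5075, 0.1592, 0.0964]
eef_rot: [180.0, -0.0, -5.6]
wrist_force: [-0.2, 0.5, -3.1]
finger_gap: 0.0346
grip_force: 61.9
t 6.4 pos [0.5075 0.1592 0.0964] rot [180.    -0.01  -5.56] gap 34.6 grip 61.9 F [-0.2  0.5 -3.1]
shift mm [ 0.7 -0.  36.4] turn -0.003
side 0.66 [293.5 192.1 312.7 206.3] 158
predicted side box [292.1154 191.465 ] [311.1468 205.853 ]
```

View pics/s1.png

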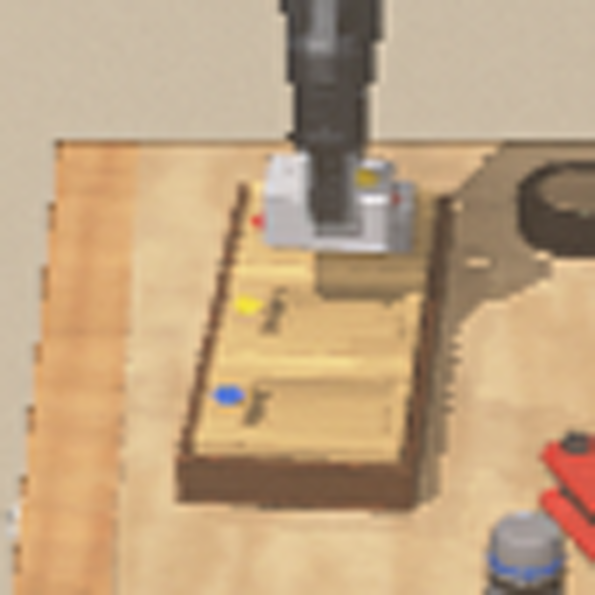

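```bash
python3 -m inch '[[[30,0,0,15,0],[30,0,0,28,0],[30,0,0,34,0],[30,0,0,37,0],[30,0,0,39,0],[30,0,0,40,0],[30,0,0,40,0]]]' 60; python3 -c "
from h import *
go(.5082,.1592,.05,-5.4)"
```

```text
t: 7.3
eef_pos: [0.5085, 0.16, 0.0582]
eef_rot: [180.0, -0.1, -5.4]
wrist_force: [-1.4, -2.9, 10.5]
finger_gap: 0.0345
grip_force: 64.1
t 7.3 pos [0.5085 0.16   0.0582] rot [ 1.7998e+02 -1.4000e-01 -5.4200e+00] gap 34.5 grip 64.1 F [-1.4 -2.9 10.5]
shift mm [-0.2  0.8  8.2] turn -0.0
```

```bash
python3 -m inch '[[[30,-0.5,1.2,-1,0],[30,-0.5,1.2,0,0],[30,-0.5,1.2,2,0],[30,-0.5,1.2,3,0],[30,-0.5,1.2,3,0]]]' 60; python3 -c "
from h import *
go(.5082,.1592,.05,-5.4)"
```

```text
t: 7.8
eef_pos: [0.5101, 0.1593, 0.056]
eef_rot: [-179.9, -0.4, -5.5]
wrist_force: [1.6, -1.3, 13.7]
finger_gap: 0.0342
grip_force: 65.1
t 7.8 pos [0.5101 0.1593 0.056 ] rot [-179.93   -0.42   -5.45] gap 34.2 grip 65.1 F [ 1.6 -1.3 13.7]
shift mm [-1.9  0.3  6. ] turn -0.001
```

```bash
python3 -m inch '[[[30,1,0.8,-1,0],[30,1,0.8,0,0],[30,1,0.8,2,0],[30,1,0.8,3,0],[30,1,0.8,4,0],[30,1,0.8,4,0]]]' 60; python3 -c "
from h import *
go(.5082,.1592,.05,-5.4);print(manip.read_state()['ft_torque'])"
```

```text
t: 8.4
eef_pos: [0.5119, 0.1589, 0.0536]
eef_rot: [-179.9, -0.5, -5.5]
wrist_force: [0.3, 0.9, 25.5]
finger_gap: 0.0342
grip_force: 67.2
t 8.4 pos [0.5119 0.1589 0.0536] rot [-179.88   -0.55   -5.45] gap 34.2 grip 67.2 F [ 0.3  0.9 25.5]
shift mm [-3.7  0.   3.6] turn -0.001
[0.12180084 0.62242275 0.04485063]
```

```bash
python3 -m inch '[[[30,2,0.3,-6,0],[30,2,0.3,-10,0],[30,2,0.3,-10,0]]]' 60;python3 m4.py s2
```

```text
t: 8.7
eef_pos: [0.5094, 0.1578, 0.0593]
eef_rot: [180.0, 0.0, -5.5]
wrist_force: [-0.5, -0.0, -2.5]
finger_gap: 0.0343
grip_force: 63.8
t 8.7 pos [0.5094 0.1578 0.0593] rot [179.99   0.02  -5.45] gap 34.3 grip 63.8 F [-0.5 -0.  -2.5]
shift mm [-1.4 -1.3 -0.7] turn -0.001
predicted side box [292.1612 203.2286] [310.9829 217.5945]
```

View pics/s2.png

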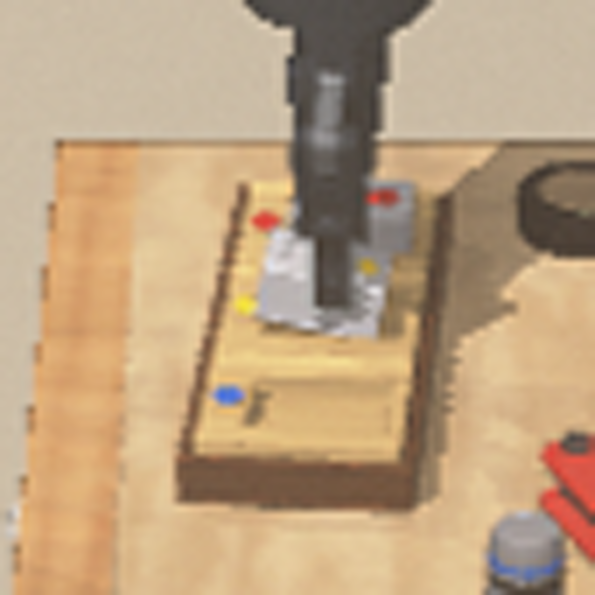

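```bash
python3 -m inch '[[[30,3,-1.2,0,0],[30,3,-1.2,2,0],[30,3,-1.2,4,0],[30,3,-1.2,6,0],[30,3,-1.2,7,0],[30,3,-1.2,7,0]]]' 35; python3 -c "
from h import *
go(.5082,.1592,.05,-5.4);print(manip.read_state()['ft_torque'])"
```

```text
t: 9.5
eef_pos: [0.5129, 0.1588, 0.0537]
eef_rot: [-180.0, -0.0, -5.4]
wrist_force: [-4.1, -0.1, 10.3]
finger_gap: 0.0345
grip_force: 65.5
t 9.5 pos [0.5129 0.1588 0.0537] rot [-1.80e+02 -4.00e-02 -5.44e+00] gap 34.5 grip 65.5 F [-4.1 -0.1 10.3]
shift mm [-4.7  0.   3.6] turn -0.001
[-0.04803078  0.87028006  0.04854361]
```

```bash
python3 -m inch '[[[30,-1,0,0,0],[30,-1.5,0,1,0],[30,-1.5,0,2,0],[30,-1.5,0,3,0],[30,-1.5,0,4,0],[30,-1.5,0,4,0]]]' 35; python3 m4.py s3; python3 -c "
from h import *
print(manip.read_state()['ft_torque'])"
```

```text
t: 10.1
eef_pos: [0.5129, 0.1588, 0.0533]
eef_rot: [-180.0, -0.3, -5.4]
wrist_force: [-9.3, -3.4, 38.4]
finger_gap: 0.0341
grip_force: 68.8
t 10.1 pos [0.5129 0.1588 0.0533] rot [-179.99   -0.29   -5.42] gap 34.1 grip 68.8 F [-9.3 -3.4 38.4]
shift mm [-4.7  0.  -6.7] turn -0.0
side 0.42 [295.9 204.1 310.9 218.1] 78
predicted side box [292.1684 205.0777] [310.9571 219.4398]
[-0.54133947  1.99949534  0.00975303]
```

View pics/s3.png

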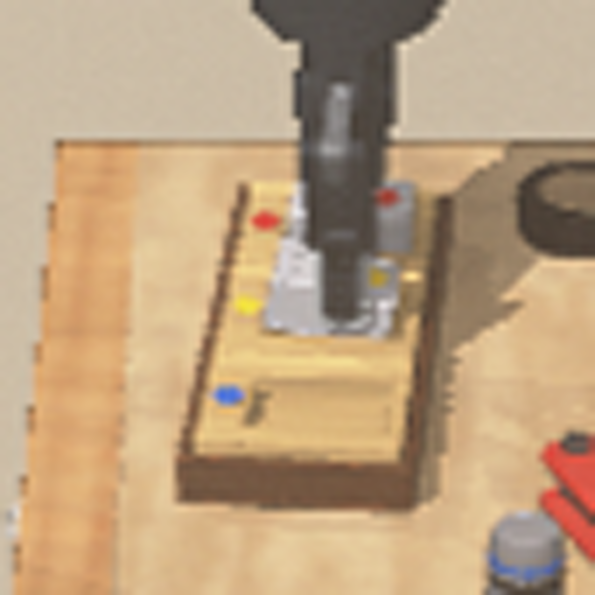

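```bash
python3 -m inch '[[[30,0,0,-3,0],[30,0,0,-3,0]]]' 35; python3 - <<'E'
from h import *
np.set_printoptions(suppress=True,precision=1)
go(.5082,.1592,.05,-5.4);print(manip.read_state()['ft_torque'])
T=cams.snapshot("top");p=cams.snapshot("side")
f=p["frame"]
for zb in(.014,.019):
    V=f[175:230,285:325].copy();V=cv2.resize(V,(400,550),interpolation=cv2.INTER_CUBIC)
    u=proj(p,box((0,0,zb+.012),(.05,.036,.024))@Rz(np.radians(-5.4)).T+[.5082,.1592,0])+[1.4,.5]
    u=((u-[285,175]+.5)*10).astype(int);print(u.tolist())
    for i in range(8):
        for k in(1,2,4):
            j=i^k
            if j>i: cv2.line(V,u[i].tolist(),u[j].tolist(),(255,0,255) if zb<.015 else (0,255,255),1)
    W=V if zb<.015 else np.hstack([W,V])
cv2.imwrite("pics/s4.png",cv2.cvtColor(W,cv2.COLOR_RGB2BGR))
E
```

```text
t: 10.5
eef_pos: [0.5128, 0.1588, 0.0536]
eef_rot: [-180.0, -0.3, -5.4]
wrist_force: [-3.1, -2.0, 16.4]
finger_gap: 0.0343
grip_force: 66.0
t 10.5 pos [0.5 0.2 0.1] rot [-180.    -0.2   -5.4] gap 34.3 grip 66.0 F [-3.1 -2.  16.4]
shift mm [-4.7  0.   3.6] turn -0.001
[-0.2  0.7  0.1]
[[91, 456], [90, 381], [102, 395], [102, 321], [268, 464], [269, 389], [277, 403], [278, 328]]
[[90, 441], [90, 365], [102, 380], [102, 305], [268, 449], [269, 373], [277, 387], [278, 313]]
```

View pics/s4.png

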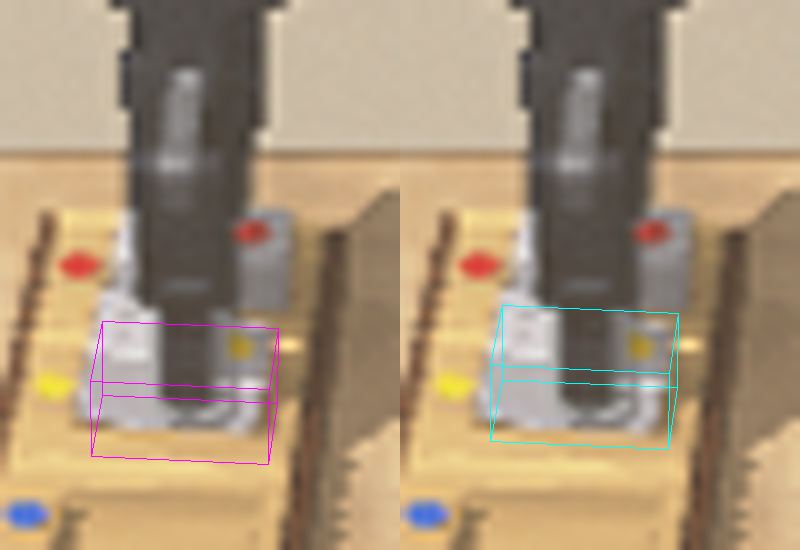

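```bash
python3 -m inch '[[[40,0,0,-3,0],[50,0,0,-3,0],[50,0,0,-3,0],[50,0,0,-3,0]]]' 25; cat > m5.py <<'E'
from h import *
import sys
go(.5082,.1592,.05,-5.4)
p=cams.snapshot("side");f=p["frame"]
V=cv2.resize(f[175:230,285:325],(400,550),interpolation=cv2.INTER_CUBIC);U=V.copy()
u=proj(p,box((0,0,.026),(.05,.036,.024))@Rz(np.radians(-5.4)).T+[.5082,.1592,0])+[1.4,.5]
u=((u-[285,175]+.5)*10).astype(int)
for i in range(8):
    for k in(1,2,4):
        if i^k>i: cv2.line(V,u[i].tolist(),u[i^k].tolist(),(255,0,255),1)
cv2.imwrite("pics/%s.png"%sys.argv[1],cv2.cvtColor(np.hstack([U,V]),cv2.COLOR_RGB2BGR))
E
python3 m5.py s5
```

```text
t: 11.0
eef_pos: [0.5109, 0.1588, 0.0539]
eef_rot: [180.0, 0.0, -5.5]
wrist_force: [-0.2, 0.1, -0.4]
finger_gap: 0.0501
grip_force: 0.0
t 11.0 pos [0.5109 0.1588 0.0539] rot [ 1.7999e+02  5.0000e-02 -5.4600e+00] gap 50.1 grip 0.0 F [-0.2  0.1 -0.4]
shift mm [-2.7 -0.1  3.9] turn -0.001
```

View pics/s5.png

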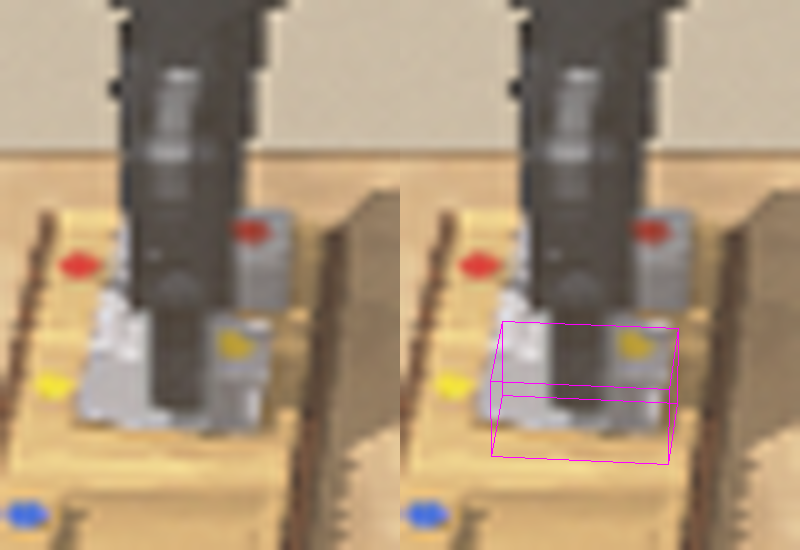

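```bash
cat > m6.py <<'E'
from h import *
import sys
np.set_printoptions(suppress=True,precision=2)
p=cams.snapshot("side");f=p["frame"].astype(float);R=Rz(np.radians(-5.4));c=np.array([.5082,.1592,0])
def cen(s,x0,y0,x1,y1):
    s=s[y0:y1,x0:x1];s=np.clip(s-np.percentile(s,75)-.3*(s.max()-np.percentile(s,75)),0,None);yy,xx=np.mgrid[y0:y1,x0:x1];return np.array([(xx*s).sum(),(yy*s).sum()])/s.sum()
red=f[...,0]-f[...,1]*1.3;yel=np.minimum(f[...,0],f[...,1])-1.5*f[...,2]
o=dict(rb=cen(red,287,195,298,206),rd=cen(red,305,194,314,202),yb=cen(yel,286,209,295,217),yd=cen(yel,305,204,313,214))
m=dict(rb=(-.036,.0735,.026),rd=(.013,.0735,.038),yb=(-.036,0,.026),yd=(.013,0,.038))
for k in o:
    e=proj(p,R@np.array(m[k])+c)[0];print(k,o[k],e,o[k]-e)
E
python3 m6.py
```

```text
rb [292.42 201.09] [291.42 200.68] [1.   0.41]
rd [309.56 197.56] [308.16 197.75] [ 1.4  -0.19]
yb [289.73 213.11] [288.92 212.69] [0.81 0.41]
yd [307.92 208.96] [306.24 209.72] [ 1.68 -0.76]
```

```bash
python3 -m inch '[[[30,-1,0,0,0],[30,-1,0,0,0],[30,-1,0,0,0],[30,-1,0,0,0],[30,1,0,0,0],[30,2.5,0,0,0],[30,2.5,0,1,0],[30,2.5,0,1,0]]]' 25; python3 m6.py; python3 -c "
from h import *
go(.5082,.1592,.05,-5.4)"; python3 -m inch '[[[50,2.5,0,1,0],[50,2.5,0,1,0],[50,2.5,0,1,0]]]' 25;python3 m6.py
```

```text
t: 11.9
eef_pos: [0.5137, 0.1586, 0.054]
eef_rot: [180.0, -0.0, -5.4]
wrist_force: [-4.3, -0.1, 6.0]
finger_gap: 0.0353
grip_force: 27.5
rb [292.42 201.08] [291.42 200.68] [1.01 0.4 ]
rd [310.08 197.62] [308.16 197.75] [ 1.92 -0.13]
yb [289.77 213.11] [288.92 212.69] [0.85 0.41]
yd [309.16 209.29] [306.24 209.72] [ 2.92 -0.43]
t 11.95 pos [0.5137 0.1586 0.0539] rot [180.    -0.    -5.45] gap 35.4 grip 27.5 F [-3.4 -0.1  7. ]
shift mm [-5.5 -0.1  3.9] turn -0.001
t: 12.25
eef_pos: [0.5165, 0.1583, 0.0522]
eef_rot: [-180.0, -0.0, -5.5]
wrist_force: [0.4, -0.3, -0.2]
finger_gap: 0.0498
grip_force: 0.0
rb [292.43 201.09] [291.42 200.68] [1.01 0.41]
rd [310.54 197.56] [308.16 197.75] [ 2.38 -0.19]
yb [289.78 213.11] [288.92 212.69] [0.86 0.42]
yd [309.  209.6] [306.24 209.72] [ 2.76 -0.12]
```

```bash
python3 -m inch '[[[60,-6,0,-40,0],[60,-6,0,-80,0],[60,-6,0,-120,0],[60,-6,0,-120,0],[60,-6,0,-120,0]]]' 25;python3 m6.py; python3 m5.py s6
```

```text
t: 12.8
eef_pos: [0.5108, 0.159, 0.1733]
eef_rot: [-180.0, -0.2, -5.5]
wrist_force: [-0.7, -0.3, -0.1]
finger_gap: 0.06
grip_force: 0.0
rb [292.42 201.08] [291.42 200.68] [1.01 0.4 ]
rd [309.16 197.63] [308.16 197.75] [ 1.   -0.13]
yb [289.78 213.11] [288.92 212.69] [0.86 0.41]
yd [307.04 209.42] [306.24 209.72] [ 0.8 -0.3]
t 12.85 pos [0.5099 0.1589 0.172 ] rot [ 1.80e+02  2.00e-02 -5.45e+00] gap 59.9 grip 0.0 F [-0.5 -0.7 -0.5]
shift mm [-1.70e+00 -1.00e-01  1.22e+02] turn -0.001
```

View pics/s6.png

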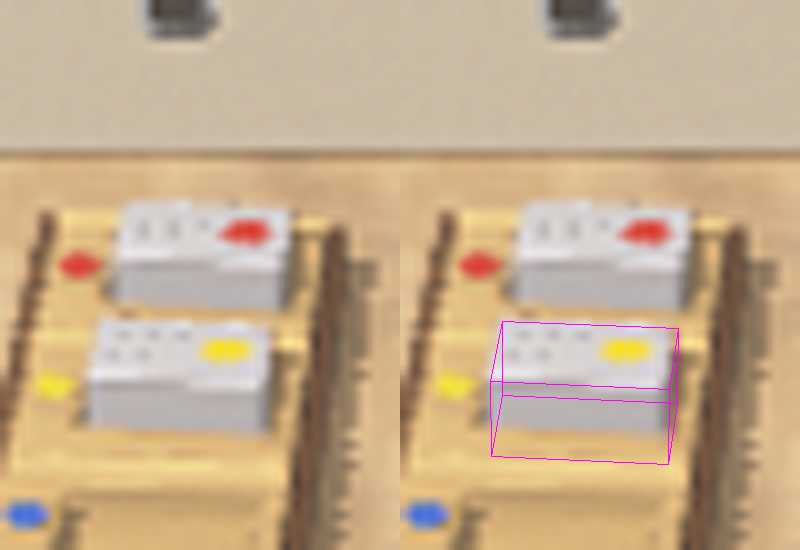

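```bash
python3 -m inch '[[[60,-1.8,0,40,0],[60,-1.8,0,80,0],[60,-1.8,0,108,0],[60,-1.8,0,118,0],[60,-1.8,0,118,0],[60,-1.8,0,118,0],[30,-1.8,0,118,0],[30,-1.8,0,118,0],[30,-1.8,0,118,0],[30,-1.8,0,118,0],[30,-1.8,0,118,0],[30,-1.8,0,116,0],[30,-1.8,0,114,0],[30,-1.8,0,114,0],[30,-1.8,0,116,0],[30,-1.8,0,118,0],[30,-1.8,0,118.5,0],[30,-1.8,0,118.5,0]]]' 40;python3 m6.py
```

```text
t: 14.7
eef_pos: [0.5084, 0.1592, 0.0559]
eef_rot: [180.0, -0.0, -5.4]
wrist_force: [-6.8, -2.1, 19.7]
finger_gap: 0.0347
grip_force: 42.7
rb [292.44 201.09] [291.42 200.68] [1.02 0.41]
rd [309.2  197.63] [308.16 197.75] [ 1.04 -0.12]
yb [289.72 213.11] [288.92 212.69] [0.8  0.42]
yd [307.19 209.5 ] [306.24 209.72] [ 0.95 -0.22]
```

```bash
python3 -m inch '[[[45,-1.8,0,0,0],[55,-1.8,0,0,0],[60,-1.8,0,0,0],[60,-1.8,0,-20,0],[85,-1.8,0,-60,0],[85,-1.8,0,-110,0],[85,-1.8,0,-160,0],[85,-1.8,0,-160,0],[85,-1.8,0,-160,0]]]' 40;python3 m6.py; cat > m7.py <<'E'
from h import *
np.set_printoptions(suppress=True,precision=4)
T=cams.snapshot("top");Sd=cams.snapshot("side")
g=cv2.cvtColor(T["frame"],cv2.COLOR_RGB2GRAY);print(g[232:256,332:356])
for p,n in((T,"top"),(Sd,"side")):
    for t in("probe","probe_grip","stand_hole"):
        for e in cams.cut_out(p,t)[:2]:
            y,x=np.nonzero(e["mask"]);print(n,t,round(e["score"],2),np.round(e["bbox"],1),x.mean().round(2),y.mean().round(2))
            if n=="side" and t=="probe" and 300<x.mean()<350: print([(v,round(x[y==v].mean(),1),int((y==v).sum())) for v in range(y.min(),y.max()+1,2)])
E
python3 m7.py;python3 -c "
from h import *
go(.5082,.1592,.05,-5.4)"
```

```text
t: 15.65
eef_pos: [0.5074, 0.1594, 0.215]
eef_rot: [-180.0, -0.2, -5.5]
wrist_force: [1.2, -0.6, 0.2]
finger_gap: 0.0854
grip_force: 0.0
rb [292.43 201.08] [291.42 200.68] [1.01 0.4 ]
rd [309.17 197.63] [308.16 197.75] [ 1.01 -0.13]
yb [289.74 213.11] [288.92 212.69] [0.83 0.42]
yd [306.81 209.41] [306.24 209.72] [ 0.57 -0.31]
[[ 77 131 151 172 178 170 163 138 121  96  64  51  37  35  44  55  63  71
   92 122 132 139 141 147]
 [ 77 127 139 147 156 178 187 195 194 169 141 128 107  91  63  43  33  29
   34  56  73  96 109 124]
 [ 89 131 137 135 135 145 156 186 205 204 200 194 177 165 141 124 101  76
   57  44  37  42  48  59]
 [109 136 138 136 135 133 135 154 182 193 206 208 204 204 199 193 173 152
  137 123  98  64  50  38]
 [126 139 138 136 136 135 134 136 145 158 182 185 183 184 184 185 191 201
  201 195 171 143 128 107]
 [130 135 131 135 137 137 135 136 133 128 128 116 116 120 119 127 156 193
  210 210 206 201 196 177]
 [120 107 104 122 136 139 138 136 123  96  75  77  96 113 116 114 116 157
  200 209 209 209 209 207]
 [101  63  61 100 133 140 138 129 100  60  65 102 116 120 120 11
[... 2964 characters left out ...]
float64(328.5), 4), (293, np.float64(328.5), 4), (295, np.float64(328.5), 2)]
side probe_grip 0.84 [324.  243.5 335.4 293.5] 329.61 262.25
side probe_grip 0.63 [326.  194.7 349.8 209.3] 338.37 199.82
side stand_hole 0.85 [307.8 264.9 345.2 309.2] 327.85 291.02
side stand_hole 0.33 [330.  230.4 355.9 256.5] 343.57 245.02
t 16.1 pos [0.5063 0.1592 0.213 ] rot [ 1.7998e+02  9.0000e-02 -5.4600e+00] gap 85.0 grip 0.0 F [ 0.4  0.  -0.6]
shift mm [  2.1  -0.2 163. ] turn -0.001m7.py:9: RuntimeWarning: Mean of empty slice.
  if n=="side" and t=="probe" and 300<x.mean()<350: print([(v,round(x[y==v].mean(),1),int((y==v).sum())) for v in range(y.min(),y.max()+1,2)])
  ret = ret.dtype.type(ret / rcount)
```

```bash
python3 - <<'E'
from h import *
np.set_printoptions(suppress=True,precision=4)
T=cams.snapshot("top");Sd=cams.snapshot("side")
a=ray(T,(346,240.7),.151);print(a,ray(Sd,(330.0,272.5),.08),ray(Sd,(330,245),.151))
for z in(.151,.114,.078,.014):print(z,proj(T,[a[0],a[1],z]),proj(Sd,[a[0],a[1],z]))
go(a[0],a[1],.22,0)
E
```

```text
[ 0.5638 -0.2137  0.151 ] [ 0.5678 -0.2186  0.08  ] [ 0.5659 -0.215   0.151 ]
0.151 [[346.  240.7]] [[329.0167 244.6902]]
0.114 [[345.2277 241.5657]] [[328.5648 258.7353]]
0.078 [[344.5112 242.3688]] [[328.1368 272.0343]]
0.014 [[343.3151 243.7095]] [[327.4034 294.828 ]]
t 16.2 pos [0.5066 0.1593 0.2134] rot [179.99   0.04  -5.46] gap 84.8 grip 0.0 F [0.7 0.1 0.3]
shift mm [ 92.5 365.8  -6.6] turn -0.095
```

```bash
python3 -m inch '[[[85,4,48,0,-0.03],[85,8,96,0,-0.06],[85,12,144,0,-0.09],[85,16,192,0,-0.121],[85,20,240,0,-0.121],[85,24,288,0,-0.121],[85,28,336,0,-0.121],[85,29,372,0,-0.121],[85,29,372,0,-0.121],[85,60,370,0,-0.121],[85,94,367,0,-0.121],[85,94,367,0,-0.121],[85,94,367,0,-0.121],[85,94,367,0,-0.121]]]' 25;python3 -c "
from h import *
go(.565,-.2145,.123,1.5)"
```

```text
t: 17.6
eef_pos: [0.5645, -0.2141, 0.2135]
eef_rot: [-180.0, 0.1, 1.5]
wrist_force: [-0.3, -0.0, 0.1]
finger_gap: 0.0851
grip_force: 0.0
t 17.6 pos [ 0.5645 -0.2141  0.2135] rot [-1.7996e+02  7.0000e-02  1.5200e+00] gap 85.1 grip 0.0 F [-0.3 -0.   0.1]
shift mm [ 0.6  0.5 90.5] turn 0.0
```

```bash
python3 -m inch '[[[85,0.5,0.5,40,0],[85,0.5,0.5,75,0],[85,0.5,0.5,90,0],[85,0.5,0.5,90,0],[85,0.5,0.5,90,0],[15,0.5,0.5,90,0],[15,0.5,0.5,90,0],[15,0.5,0.5,90,0],[15,0.5,0.5,90,0],[15,0.5,0.5,90,0],[15,0.5,0.5,90,0],[15,0.5,0.5,90,0],[15,0.5,0.5,90,0],[15,0.5,0.5,90,0]]]' 25;python3 -c "
from h import *
go(.565,-.2145,.169,1.5)"
```

```text
t: 19.0
eef_pos: [0.5661, -0.2155, 0.1244]
eef_rot: [180.0, -0.0, 1.5]
wrist_force: [-0.6, 1.2, 5.3]
finger_gap: 0.0241
grip_force: 26.9
t 19.0 pos [ 0.5661 -0.2155  0.1244] rot [ 1.7998e+02 -4.0000e-02  1.4800e+00] gap 24.1 grip 26.9 F [-0.6  1.2  5.3]
shift mm [ -1.   -1.  -44.6] turn -0.0
```

```bash
python3 -m inch '[[[15,0,0,-15,0],[15,0,0,-30,0],[15,0,0,-46,0],[15,0,0,-46,0],[15,-6,0,-46,0],[15,-12,0,-46,0],[15,-18,0,-46,0],[15,-24,0,-46,0],[15,-30,0,-46,0],[15,-34,0,-46,0],[15,-37,0,-46,0],[15,-37,0,-46,0],[15,-37,0,-46,0]]]' 25;cat > m8.py <<'E'
from h import *
np.set_printoptions(suppress=True,precision=4)
go(.565,-.2145,.169,1.5)
p=cams.snapshot("side")
for e in cams.cut_out(p,"probe")[:2]:
    m=e["mask"];y,x=np.nonzero(m)
    print(round(e["score"],2),np.round(e["bbox"],1))
    print([(int(v),int(x[y==v].min()),int(x[y==v].max())) for v in range(y.min(),y.max()+1,2) if (y==v).any()])
import sys
if len(sys.argv)>1:
    c=p["frame"][225:325,280:400] ;cv2.imwrite("pics/%s.png"%sys.argv[1],cv2.cvtColor(cv2.resize(c,(720,600),interpolation=2),cv2.COLOR_RGB2BGR))
E
python3 m8.py t1
```

```text
t: 20.3
eef_pos: [0.5286, -0.2166, 0.17]
eef_rot: [180.0, 0.0, 1.5]
wrist_force: [1.2, 0.3, -1.2]
finger_gap: 0.0246
grip_force: 25.2
t 20.3 pos [ 0.5286 -0.2166  0.17  ] rot [179.99   0.02   1.47] gap 24.6 grip 25.2 F [ 1.2  0.3 -1.2]
shift mm [36.4 -1.1  1. ] turn -0.0
0.56 [304.7 227.8 329.4 277.3]
[(228, 306, 308), (230, 305, 310), (232, 305, 310), (234, 305, 309), (236, 306, 309), (238, 307, 309), (240, 308, 309), (242, 320, 321), (244, 320, 322), (246, 320, 323), (248, 320, 324), (250, 319, 326), (252, 317, 327), (254, 314, 328), (256, 313, 327), (258, 313, 326), (260, 316, 327), (262, 318, 327), (264, 319, 328), (266, 320, 328), (268, 321, 328), (270, 323, 328), (272, 324, 329), (274, 325, 329)]
```

```bash
python3 -m inch '[[[12,0,0,0,0],[12,0,0,0,0],[12,0,0,-20,0],[12,0,0,-45,0],[12,0,0,-70,0],[12,0,0,-80,0],[12,0,0,-80,0],[12,0,0,-80,0]]]' 70; cat > m9.py <<'E'
from h import *
np.set_printoptions(suppress=True,precision=4)
s=manip.read_state();go(.5,-.35,.2,1.5)
p=cams.snapshot("side");TC=s["eef_pos"];yaw=np.radians(s["eef_rot"][2])
ms=[e for e in cams.cut_out(p,"probe") ]
for e in ms: print(round(e["score"],2),np.round(e["bbox"],1),e["mask"].sum())
c0=proj(p,TC+[.02,0,-.05])[0]
m=min(ms,key=lambda e:np.hypot(*(np.array(e["bbox"]).reshape(2,2).mean(0)-c0)))["mask"]
# silhouette below the fingers: flange, barrel, nose
def cyl(r,a,b):
    t=np.linspace(0,2*np.pi,24,endpoint=False);return np.vstack([np.c_[r*np.cos(t),r*np.sin(t),np.full(24,z)] for z in(a,b)])
parts=[cyl(.0165,.062,.068),cyl(.009,.02,.062),cyl(.0055,.003,.02),cyl(.002,0,.003)]
def sil(v):  # v: tilt, grip centre dx, dz (tool) -> image
    a=v[0];Ry=np.array([[np.cos(a),0,np.sin(a)],[0,1,0],[-np.sin(a),0,np.cos(a)]])
    g=TC+Rz(yaw)@[v[1],0,v[2]];im=np.zeros((480*S,640*S),np.uint8)
    for P in parts:
        X=(P-[0,0,.1])@(Rz(yaw)@Ry).T+g
        cv2.fillConvexPoly(im,cv2.convexHull(((proj(p,X)+.5)*S*16).astype(np.int32)),255,shift=4)
    return cv2.resize(im,(640,480),interpolation=cv2.INTER_AREA)/255.,Ry,g
rowmin=proj(p,TC+[0,0,-.04])[0][1]
W=np.zeros((480,640));W[int(rowmin):]=1
def cost(v): return np.abs((sil(v)[0]-m)*W).sum()
for e in(0,):
    r=minimize(cost,[-.33,0,-.009],method="Nelder-Mead",options=dict(initial_simplex=[[-.33,0,-.009],[-.25,0,-.009],[-.33,.005,-.009],[-.33,0,-.003]],maxfev=200,xatol=1e-4))
    im,Ry,g=sil(r.x);tip=g+Rz(yaw)@Ry@[0,0,-.1]
    print("tilt deg",np.degrees(r.x[0]),"dx,dz",r.x[1:]*1000,"cost",r.fun,(m*W).sum(),"tip-TCP",(tip-TC)*1000)
y,x=np.nonzero(m);print([(int(v),int(x[y==v].min()),int(x[y==v].max())) for v in range(int(rowmin),y.max()+1,2) if (y==v).any()])
E
python3 m9.py
```

```text
t: 21.2
eef_pos: [0.5282, -0.2161, 0.2486]
eef_rot: [-179.9, 0.1, 1.5]
wrist_force: [0.6, -0.5, -2.4]
finger_gap: 0.0232
grip_force: 69.0
t 21.2 pos [ 0.5282 -0.2161  0.2486] rot [-179.94    0.11    1.48] gap 23.2 grip 69.0 F [ 0.6 -0.5 -2.4]
shift mm [-31.5 133.2  48.5] turn -0.0
0.7 [308.1 199.3 331.3 248.5] 320
tilt deg -19.04114809235932 dx,dz [ 2.3558 -9.021 ] cost 25.76078431372549 250.0 tip-TCP [  34.9689    0.9006 -103.5495]
[(222, 313, 327), (224, 313, 327), (226, 313, 327), (228, 314, 326), (230, 317, 327), (232, 319, 327), (234, 320, 328), (236, 320, 328), (238, 321, 328), (240, 322, 329), (242, 323, 329), (244, 325, 330), (246, 326, 329)]
```

```bash
python3 -m inch '[[[12,-8,40,0,0],[12,-16,80,0,0],[12,-22,115,0,0],[12,-26,140,0,0],[12,-26,140,0,0],[12,-26,140,25,0],[12,-26,140,50,0],[12,-26,140,68,0],[12,-26,140,74,0],[12,-26,140,74,0],[12,-26,140,74,0],[12,-26,140,74,0]]]' 70; cat >> m9.py <<'E'
f=p["frame"];h=cv2.cvtColor(f,cv2.COLOR_RGB2HSV);k=cv2.inRange(h,np.array((40,25,30)),np.array((88,255,255)));k[:312]=0;k[330:]=0;k[:,:312]=0;k[:,336:]=0
y,x=np.nonzero(k);print("ring px now",x.mean(),y.mean(),len(x)," tip px",proj(p,tip)," ring model",proj(p,[.5476,-.3558,.0517]))
# where the tip lands when pushed along the normal (2 deg yaw neglected)
q=ray(p,[323.65,320.39],.052);print("ring side",q);n=np.array([-.342,-.009,.94]);t=(tip-q)@n;print("height over plate mm",t*1000,"in-plane error",(tip-q-n*t)*1000)
E
python3 m9.py
```

```text
t: 22.5
eef_pos: [0.5071, -0.3574, 0.1771]
eef_rot: [179.9, -0.1, 1.5]
wrist_force: [0.0, -0.1, -0.5]
finger_gap: 0.0236
grip_force: 69.4
t 22.5 pos [ 0.5071 -0.3574  0.1771] rot [179.91  -0.09   1.49] gap 23.6 grip 69.4 F [ 0.  -0.1 -0.5]
shift mm [ -6.9  -7.5 -22.9] turn -0.0
0.7 [297.1 259.8 324.5 314.2] 383
tilt deg -19.490649149164234 dx,dz [  2.8074 -11.381 ] cost 24.76862745098039 302.0 tip-TCP [  36.1605    0.9417 -105.6506]
[(287, 305, 319), (289, 304, 319), (291, 304, 319), (293, 305, 318), (295, 306, 319), (297, 310, 320), (299, 311, 321), (301, 311, 321), (303, 312, 322), (305, 313, 322), (307, 315, 322), (309, 316, 323), (311, 317, 323), (313, 319, 322)]
ring px now 323.78125 320.40625 32  tip px [[321.4883 313.1262]]  ring model [[323.3423 320.393 ]]
ring side [ 0.5482 -0.3562  0.052 ]
height over plate mm 19.973387684230822 in-plane error [ 1.8653 -0.077   0.6642]
```

```bash
python3 -m inch '[[[12,1.5,0,6,0],[12,3.5,0,12,0],[12,4.5,0,15,0],[12,4.5,0,15,0],[12,4.5,0,15,0]]]' 70; python3 m9.py|grep -E "shift|tilt|height"; python3 -m inch '[[[12,0.3,0,1,0],[12,0.7,0,2,0],[12,0.7,0,2,0],[12,0.7,0,2,0]]]' 70
```

```text
t: 23.1
eef_pos: [0.5109, -0.3569, 0.1605]
eef_rot: [-180.0, 0.0, 1.5]
wrist_force: [0.4, 0.5, -2.7]
finger_gap: 0.0233
grip_force: 69.4
shift mm [-10.8  -7.2 -39.5] turn -0.0
tilt deg -19.063491083187802 dx,dz [ 2.2799 -8.2876] cost 33.070588235294125 243.0 tip-TCP [  34.9298    0.9036 -102.8033]
height over plate mm 6.1786984952902015 in-plane error [-0.2397  0.2652 -0.0889]
t: 23.6
eef_pos: [0.5117, -0.3569, 0.1588]
eef_rot: [-180.0, 0.0, 1.5]
wrist_force: [0.4, 0.0, -2.9]
finger_gap: 0.0232
grip_force: 69.4
```

```bash
for i in 1; do python3 -m inch '[[[12,0.4,0,1,0],[12,0.7,0,2,0],[12,0.7,0,2,0],[12,0.7,0,2,0]]]' 70|grep -E "pos|wrist"; done; python3 -m inch '[[[12,0.4,0,1,0],[12,0.7,0,2,0],[12,0.7,0,2,0],[12,0.7,0,2,0]]]' 70|grep -E "pos|wrist"
```

```text
eef_pos: [0.5124, -0.357, 0.157]
wrist_force: [-1.0, 1.3, -0.8]
eef_pos: [0.5131, -0.357, 0.155]
wrist_force: [-0.4, 0.1, 0.4]
```

```bash
python3 -m inch '[[[12,0.4,0,1,0],[12,0.7,0,2,0],[12,0.7,0,2,0],[12,0.7,0,2,0]]]' 70|grep -E "pos|wrist";python3 -m inch '[[[12,0.4,0,1,0],[12,0.6,0,1.6,0],[12,0.6,0,1.6,0],[12,0.6,0,1.6,0]]]' 70|grep -E "pos|wrist"; python3 m9.py
```

```text
eef_pos: [0.5138, -0.3569, 0.1529]
wrist_force: [-1.8, 0.4, 1.8]
eef_pos: [0.5144, -0.3569, 0.1513]
wrist_force: [-2.0, 0.5, 3.2]
t 25.2 pos [ 0.5144 -0.3569  0.1513] rot [179.99  -0.     1.48] gap 23.7 grip 70.0 F [-2.   0.5  3.2]
shift mm [-14.2  -7.3 -48.7] turn -0.0
0.51 [300.4 272.3 322.1 320.7] 289
0.39 [366.7 309.7 399.6 385.6] 827
tilt deg -18.627763093445775 dx,dz [ 2.0435 -6.9535] cost 47.062745098039215 225.0 tip-TCP [  33.9741    0.8761 -101.7149]
[(297, 314, 322), (299, 308, 322), (301, 308, 321), (303, 308, 321), (305, 311, 321), (307, 314, 322), (309, 315, 323), (311, 316, 323), (313, 316, 324), (315, 318, 324), (317, 320, 324), (319, 321, 323)]
ring px now 324.11538461538464 321.0769230769231 26  tip px [[323.6853 321.2667]]  ring model [[323.3423 320.393 ]]
ring side [ 0.5482 -0.3562  0.052 ]
height over plate mm -2.3557504940729226 in-plane error [-0.6689  0.1247 -0.2405]
```

```bash
python3 -m inch '[[[12,-0.2,0,-0.7,0],[12,-0.2,0,-0.7,0],[12,-0.2,0,-0.7,0],[12,-0.2,0,-0.7,0],[12,-0.2,0,-0.7,0]]]' 70; python3 -c "
from h import *
f=cams.snapshot('side')['frame'][185:345,270:370]
cv2.imwrite('pics/end.png',cv2.cvtColor(cv2.resize(f,(370,592),interpolation=2),cv2.COLOR_RGB2BGR))
for i in range(3): cams.snapshot('top');print(manip.read_state()['wrist_force'])"
```

```text
t: 25.8
eef_pos: [0.5142, -0.3569, 0.1519]
eef_rot: [180.0, -0.0, 1.5]
wrist_force: [-1.9, -1.5, 2.6]
finger_gap: 0.0235
grip_force: 69.9
[-1.66496182 -0.329339    2.6288001 ]
[-1.9346956   0.13984678  2.81980607]
[-1.4506513  -0.33777248  2.9164865 ]
```

View pics/end.png

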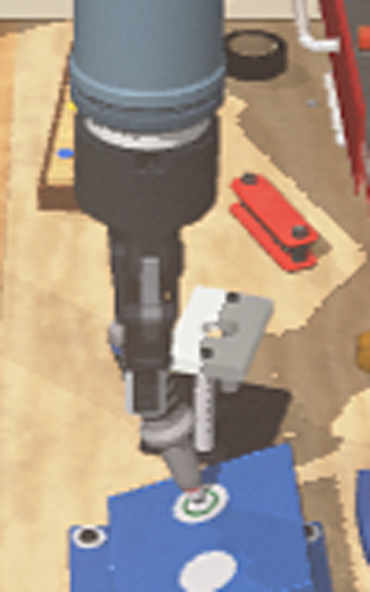

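The picture shows the tilted probe's nose inside the green ring at about (200,497), square to the plate. The press is about 5.7 N and steady, so I'm handing in.

```bash
python3 -c "
from workcell import manip
print(manip.sign_off())"
```

```text
the job is handed in; nothing more can be done
None
```

The job is handed in, with no verdict returned: the block sits flat in the yellow pocket (it jammed tilted at first and dropped in on release, so I re-gripped it, raised it 4 mm and lowered it again held), and the probe, turned about 19° in the grip, is held pressing at about 5.7 N inside the green ring.

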